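Set the press slide to the pointer with the slack taken up, then clamp it

ROBOT

A 6-joint arm with a two-finger parallel gripper is mounted at the origin on the work surface. World frame = base frame: x ahead of the robot, y to its left, z up, the work surface at z = 0. Lengths are in m, angles in rad, forces in N, time in s.
With the tool pointing down it reaches from about 0.375 to 0.975 m from the base axis. Payload 3.8 kg.
Tool frame: the origin (TCP) lies on the centre line of the jaws, within the pads' length; the fingertips stand 14 mm ahead of it and the grasp point (between the pads) lies 5 mm behind it; z points along the fingers, y is the line along which they close (so a half turn about z gives the same grasp; the last joint's range is limited). The gripper opens to 85 mm and grips with 20 to 120 N. Pads are 22 mm wide; open, the fingers measure 114 mm over their backs; the gripper's body (76 mm by 85 mm) begins 54 mm behind the grasp point. The pads swing forward as they close: fully open they stand 13 mm farther back than shut.
Start: joints at [-1.209, 0.264, 1.604, -0, 1.274, -0.037], TCP at [0.262, -0.622, 0.245] pointing down, gripper open.
Joint ranges: [-2.63, 2.63], [-0.94, 2.18], [0.31, 2.57], [-1.31, 4.45], [0, 2.66], [-2.55, 2.55]. Speed limits (rad/s): [2.57, 2.57, 3.14, 3.14, 3.14, 3.14].

INTERFACE

Orientations are given as a rotation vector (axis times angle).
In Python, from workcell import bot, eyes, spot_in gives the robot as it stands.
- The arm moves only by the tool carry_out, never from a script. Its argument "series" is text: rows parted by semicolons, each of 4 numbers parted by spaces: the shift along the world's x, y, z in m, then the turn about the world's z in degrees. In form: tx ty tz roll; .... A call has 1 to 20 rows; each row shifts and turns the commanded pose from where the row before left it; what a row does not reach is not made up. A row lasts 1/8 s, in which the tool goes at most 62.5 mm and 10.7 degrees, less where a joint would pass 70% of its speed; a pose out of reach is approached as far as the arm can. A call is refused whole if a number of a shift passes 0.0625 or a number of a turn 10.7, either way. A call with a gripper value outside its range is refused whole. "jaw" is the gripper command: -1 is shut, 1 is fully open, values between are in proportion, set as the call begins (left out, the last holds). The fingers move at their own pace and stop on an object; "grip_force" is the grip in N (left out, the last holds). Time passes only in rows, so rows that do not move let the fingers close. It gives the time, the measured TCP pose, the force, the opening and the grip force at its end, in the units of the state.
- bot.read_state(): the state, without advancing time (a new reading comes with each control period).
- eyes.read_camera(name): name is "scene" or "top" or "wrist"; returns (picture, depth): 480x640x3 uint8, blue, green, red; 480x640 float32, m along the optical axis (not along the pixel's ray), 0 where there is no reading.
- eyes.get_calibration(name): a dict with "K" (3x3 intrinsics, pixels), "position" and "rotation" of the camera in the world; the wrist camera has in their place "T_tool_cam" (4x4, takes a point from camera to tool coordinates, whose origin is the TCP and whose axes are the flange's). Camera axes: x right, y down, z forward; pixel columns grow to the right and rows downward; lengths in m; the calibration is good to about 2 mm. The wrist camera is an equidistant fisheye: a pixel r from the principal point sees the ray r / f radians off the axis. A picture is of the moment at which its call begins: read the wrist's pose just before it. get_calibration takes no time and is no camera call.
- bot.finish_job(): hands the job in; it is judged then, once.
Trained networks look in the newest picture that a camera, given by its name, has taken for a name from the list of things; names that differ only in an ending like _2 or _b are one class to them, and where a whole thing is asked for, a point or a joint stands for the part that bears it (a point fixed in the world has none). Each returns a list of dicts, best first, with "score" (0 to 1); they miss things now and then, are a little off and sometimes report something else, mostly with a low value. They report only what shows in the picture. A call takes as long as a camera call.
- spot_in(camera, target): "rect" ([centre column, centre row, width, height] in pixels, round what is visible of it).
The state is a dict: "time": time; "q": joint angles; "joint_vel": joint speeds; "joint_torque": joint torques, N m; "tool_pos": TCP position; "tcp_rot": TCP orientation; "wrist_force": force on the tool from outside, world axes, zero at the start; "torque": the same for the moment, N m; "width": opening from 0.0 (shut) to 1.0 (fully open); "grip_force": force on a finger pad.
Only numpy, scipy, OpenCV 4.12 (cv2) and the standard library are available. Lean on these libraries where they do the work, as an engineer would, in place of code of your own. Each camera call takes 0.05 s, during which the arm holds its last target. There are 200 camera calls.

TASK

Set the green press's cross-slide with its sloping handwheel: wind the wheel counter-clockwise (seen from in front of its face) until its white line is a good eighth of a turn past the red pointer, then bring it back clockwise and stop with the white line on the pointer, so that the slack in the gearing is taken up clockwise. Then swing the red-knobbed clamp lever outwards, away from the press, fully to its stop and let go, leaving the pointer and the loose parts around the press alone.

Things in the scene. Friction and masses are not known exactly. Their poses are not given: they have to be found in the camera images.
- press: Fixed green hand press. Origin: underside of its base on the table, in the wheel's middle plane; axes: own -x is its front (it stands turned so that its front faces the robot's left, +y), z up. Base plate 20 mm thick: x -180 to +155, y +-100 mm, with a wing under the clamp (x 5 to 135, y to -160). Wheel centre at (-100, 0, 140) mm; wheel axis leans 38 degrees (0.66 rad) from vertical towards own -x.
- screw (a joint): Turn of the slide screw inside the gearbox, rad, positive counter-clockwise seen from in front of the wheel face, stops at +-2.2. The wheel's total turn is screw + slack. The screw drags (about 0.22 N m) and stays where it is left.
- slack (a joint): Turn of the handwheel relative to the screw (the lost motion), rad, free from -0.22 to +0.22: the wheel turns almost freely between these, and carries the screw only at an end. -0.22: slack taken up clockwise; +0.22: taken up counter-clockwise.
- wheel_hub (a point): Centre of the front face of the grey handwheel (150 mm diameter, 14 mm thick); z is the wheel axis out of the face, y points from the centre to the white line and turns with the wheel. The steel hub cap stands 8 mm above it.
- wheel_mark (a point): Point on the wheel's white radial line, 70 mm from the wheel axis, on its front face; turns with the wheel. The line is 5 mm wide and a quarter turn clockwise from the crank handle.
- crank_grip (a point): Grip point of the yellow crank handle: a freely spinning cylinder, 22 mm diameter, parallel to the wheel axis and 52 mm from it. Its top is 62 mm, this point 40 mm above the wheel's front face; z points out along the handle. Held without turning the tool, it can be led round the wheel axis; it starts on the wheel's far (from the robot) lower side.
- pointer_tip (a point): Inner end of the red pointer (10 mm wide) on the fixed aluminium dial ring round the wheel, 80 mm from the wheel axis, on the side far from the robot, level with the wheel. Axes: y radially outwards, z out of the wheel face, x tangential in the clockwise sense. The pointer is to be left as it is.
- clamp (a joint): Angle of the clamp lever, rad: begins near 0 (lever pointing to the press's -x), grows as it swings counter-clockwise seen from above (knob moving to the press's -y, towards the robot) to its locked stop at 1.15. Stiff (about 2 N at the knob), stays where it is left.
- clamp_knob (a point): Grip point of the clamp lever's upright red knob, a 22 mm cylinder 58 mm tall, 75 mm from the pivot; this point is 20 mm below the knob's top and 127 mm above the table. The steel lever bar under it is 14 mm wide, its top 28 mm below this point. The knob turns with the lever.
- clamp_pivot (a point): Point on the vertical clamp lever axis, at the height of clamp_knob.
- barrel: Loose black eyepiece barrel, 58 mm diameter, 112 mm tall, upright; bystander.
- brass_ring: Loose brass compression ring, 76 mm diameter, 14 mm high, lying flat; bystander.
- guard: Loose grey rubber guard ring, 72 mm diameter, 30 mm high; bystander.
- sleeve: Loose polished aluminium adapter sleeve, a tube 60 mm diameter, 75 mm tall, upright; bystander.
- lever_ball (a point): Centre of the black ball (radius 17 mm) at the end of the press's fixed lever arm, a straight 16 mm steel bar that comes down from here to (-20, 0, 258) mm in the press frame. It hangs right above the wheel, so the crank must be reached from the press's front with the tool tilted along the wheel axis. Not to be worked.

How it is judged:
By the outcome, as a careful person would: the job done as asked, in the order asked, and still so for the second after the job is handed in, with the robot touching nothing.
It also fails if it takes over 64 s, if anything falls off the work surface, if the arm or the gripper's body presses on something with over 40 N, if the wrist force passes 120 N, or if a joint passes its speed limit or range.

## Working session

There is one attempt and no reset: what is moved stays moved. The work goes in short steps, Python scripts to look and compute and a tool call to move; the robot and the scene stay as the last step left them, time stands still between calls to the robot, and variables do not carry over. Pictures are saved under pics/ and viewed, at most 10 in all, crops included, and the job is handed in when it is done.

Besides the shell and the picture viewer there is one more tool, called by a JSON object that holds its "op" and its "data", one argument or row to a line. carry_out: Moves the arm, as the interface text tells. Its arguments: {"type":"object","properties":{"series":{"type":"string"},"jaw":{"type":"number"},"grip_force":{"type":"number"}},"required":["series"]}

```bash
mkdir -p pics
cat > h.py <<'E'
import numpy as np, cv2
from workcell import bot, eyes, spot_in
def snap(n):
    im,d=eyes.read_camera(n); return im,d,eyes.get_calibration(n)
def px2w(u,v,d,c):
    K=np.array(c["K"]); p=np.linalg.inv(K)@[u,v,1]*d
    R=np.array(c["rotation"]); 
    if R.shape!=(3,3): R=cv2.Rodrigues(R)[0]
    return R@p+np.array(c["position"])
def w2px(p,c):
    R=np.array(c["rotation"]); K=np.array(c["K"])
    q=K@(R.T@(np.array(p)-c["position"])); return q[:2]/q[2]
E
cat > a.py <<'E'
from h import *
np.set_printoptions(precision=4,suppress=True)
s=bot.read_state();print(s["time"],s["tool_pos"],s["tcp_rot"],s["width"])
for n in("scene","top"):
    im,d,c=snap(n); cv2.imwrite(f"pics/{n}0.png",im); np.save(f"{n}0.npy",d)
    print(n,c)
    for t in("press","wheel_hub","crank_grip","clamp_knob","wheel_mark","pointer_tip","lever_ball","barrel","brass_ring","guard","sleeve"):
        for r in spot_in(n,t)[:2]:
            u,v,w,h=r["rect"]; z=d[int(min(v,479)),int(min(u,639))]
            print(t,round(r["score"],2),np.round(r["rect"],1),px2w(u,v,z,c))
E
python3 a.py
```

```text
0.0 [ 0.2619 -0.6214  0.2439] [-3.0771 -0.6219  0.0005] 0.9968768035256199
scene {'K': array([[603.2962,   0.    , 326.0064],
       [  0.    , 603.2962, 238.0429],
       [  0.    ,   0.    ,   1.    ]]), 'position': array([ 0.9715, -0.504 ,  1.3189]), 'rotation': array([-2.4856, -1.048 ,  0.2711])}
press 0.61 [349.1 254.6 168.9 233.1] [ 0.6382 -0.1399  0.2892]
press 0.24 [331.2 220.9  24.   31.6] [ 0.4927 -0.0466  0.1136]
wheel_hub 0.97 [388.4 235.2  64.5  48.5] [ 0.6239 -0.0019  0.1628]
crank_grip 0.61 [410.6 223.8  20.9  26.1] [0.6381 0.0536 0.1614]
clamp_knob 0.81 [307.6 256.6  35.1  45. ] [ 0.4778 -0.1128 -0.0007]
wheel_mark 0.96 [387.9 234.6  62.5  49.6] [ 0.6243 -0.0048  0.1701]
wheel_mark 0.5 [418.8 261.9  12.9  12.9] [0.7099 0.0016 0.1532]
pointer_tip 0.62 [419.4 262.1  11.5  14.5] [0.7121 0.0003 0.1576]
lever_ball 0.67 [347.6 252.3 167.4 233.3] [ 0.6323 -0.138   0.2879]
barrel 0.6 [332.2 221.6  30.1  36.1] [ 0.4932 -0.0439  0.1075]
brass_ring 0.79 [333.9 195.9  27.5  26.5] [ 0.3994  0.0532 -0.0023]
brass_ring 0.29 [307.2 257.3  39.6  49.8] [ 0.4787 -0.115  -0.0001]
guard 0
[... 489 characters left out ...]
2 230.8  70.7  67.7] [0.6058 0.0084 0.1564]
clamp_knob 0.84 [338.2 272.6  48.1  18.5] [ 0.523  -0.1458  0.0965]
wheel_mark 0.89 [263.4 227.5  71.2  68.3] [0.6136 0.015  0.1498]
pointer_tip 0.52 [270.4 182.3  10.7  16.6] [0.7101 0.0018 0.1544]
pointer_tip 0.49 [271.1 228.3  58.1  71.1] [ 0.6097 -0.0027  0.1678]
lever_ball 0.96 [299.9 237.3 209.4 116. ] [ 0.5913 -0.0631  0.1693]
lever_ball 0.19 [282.5 294.4  30.3  28.9] [ 0.4739 -0.0256  0.1113]
barrel 0.58 [282.2 296.7  27.4  27.6] [ 0.469  -0.0248  0.1074]
brass_ring 0.74 [254.1 325.5  31.5  29.8] [0.4034 0.0456 0.    ]
guard 0.67 [422.1 254.3  30.1  32.1] [ 0.5743 -0.3476 -0.0034]
sleeve 0.69 [230.8 268.1  33.7  28.5] [0.5363 0.1031 0.0021]
```

Run:
```python
import cv2
a=cv2.imread("pics/scene0.png")[140:400,240:460]; b=cv2.imread("pics/top0.png")[140:360,180:450]
cv2.imwrite("pics/sc.png",cv2.resize(a,None,fx=2.3,fy=2.3,interpolation=2)); cv2.imwrite("pics/tc.png",cv2.resize(b,None,fx=2.7,fy=2.7,interpolation=2))
```

```text
(no output)
```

View pics/sc.png

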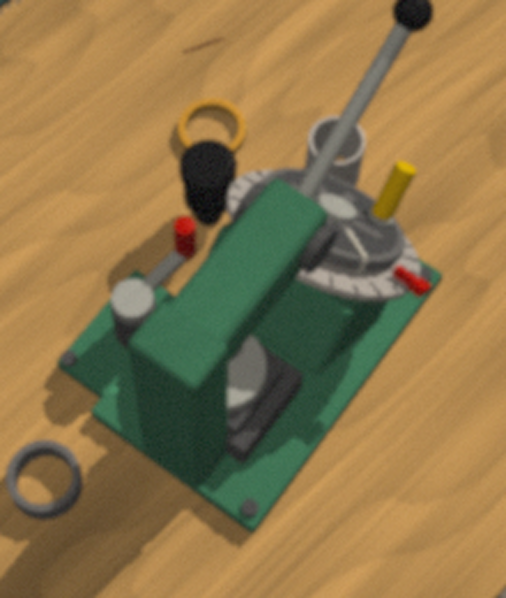

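View pics/tc.png

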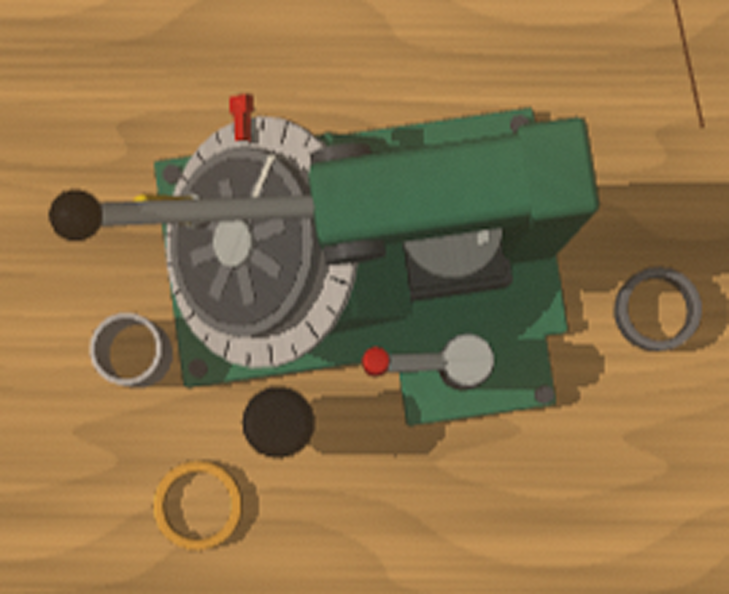

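The first picture shows the press, its yellow crank at (400,190), white line (355,245), red pointer (410,280), red knob (185,235) and black ball (412,12). In the top crop the bar (y≈210) covers the crank, the line is at (265,175), the pointer at (240,118) and the knob at (375,360).

```bash
cat > b.py <<'E'
from h import *
np.set_printoptions(precision=4,suppress=True)
def cloud(im,d,c,mask):
    v,u=np.nonzero(mask&(d>0)); return np.array([px2w(a,b,d[b,a],c) for a,b in zip(u,v)])
print(np.array(eyes.get_calibration("wrist")["T_tool_cam"]),eyes.get_calibration("wrist")["K"])
for n in("scene","top"):
    im=cv2.imread(f"pics/{n}0.png"); d=np.load(f"{n}0.npy"); c=eyes.get_calibration(n)
    hsv=cv2.cvtColor(im,cv2.COLOR_BGR2HSV)
    H,S,V=[hsv[...,i].astype(int) for i in range(3)]
    m={"yellow":(abs(H-27)<5)&(S>200),"red":((H<5)|(H>174))&(S>180)&(V>90),"dark":(V<60)}
    for k,mm in m.items():
        nl,lab,st,ce=cv2.connectedComponentsWithStats(mm.astype(np.uint8))
        for i in range(1,nl):
            if st[i,4]<12 or st[i,4]>1500: continue
            P=cloud(im,d,c,lab==i)
            if len(P)<5: continue
            if not(.3<np.median(P[:,0])<.85 and -.3<np.median(P[:,1])<.3): continue
            print(n,k,st[i,4],ce[i],"med",np.median(P,0),"p5",np.percentile(P,5,0),"p95",np.percentile(P,95,0))
    np.save(f"{n}_pc.npy",cloud(im,d,c,d>0))
# wheel plane: points near the hub in both views
for n in("scene","top"):
    P=np.load(f"{n}_pc.npy")
    q=P[(P[:,2]>.02)&(np.hypot(P[:,0]-.62,P[:,1]-.01)<.12)&(P[:,2]<.24)]
    best=0
    rng=np.random.default_rng(0)
    for _ in range(1500):
        a=q[rng.choice(len(q),3,False)]; nn=np.cross(a[1]-a[0],a[2]-a[0]); L=np.linalg.norm(nn)
        if L<1e-6: continue
        nn/=L; nn*=np.sign(nn[2]); inl=abs((q-a[0])@nn)<.003
        if abs(np.arccos(nn[2])-.66)<.12 and inl.sum()>best: best=inl.sum();B=q[inl]
    ctr=B.mean(0);nn=np.linalg.svd(B-ctr)[2][2];nn*=np.sign(nn[2])
    print(n,"plane",best,nn,np.degrees(np.arccos(nn[2])),"yaw",np.degrees(np.arctan2(nn[1],nn[0])),ctr)
    for lo in np.arange(.26,.46,.02):
        w=P[(P[:,2]>lo)&(P[:,2]<lo+.02)&(np.hypot(P[:,0]-.6,P[:,1]-.05)<.25)]
        if len(w): print(" z",round(lo,2),len(w),w.mean(0),w.min(0),w.max(0))
E
python3 b.py
```

```text
[[-0.0002 -0.9653 -0.2611  0.0669]
 [ 1.     -0.0002 -0.0002 -0.0002]
 [ 0.0001 -0.2611  0.9653 -0.128 ]
 [ 0.      0.      0.      1.    ]] [[371.6483   0.     319.6843]
 [  0.     371.6483 239.6217]
 [  0.       0.       1.    ]]
scene yellow 178 [410.882  222.0281] med [0.6361 0.0568 0.1632] p5 [0.6277 0.0401 0.1417] p95 [0.643  0.0762 0.1794]
scene red 57 [319.8947 238.8596] med [ 0.5197 -0.1081  0.1464] p5 [ 0.5128 -0.115   0.1412] p95 [ 0.5281 -0.0998  0.1496]
scene red 74 [419.2297 262.0676] med [0.7125 0.0003 0.155 ] p5 [ 0.6954 -0.0039  0.1491] p95 [0.7242 0.0093 0.1611]
scene dark 185 [419.0595 144.7568] med [0.6001 0.0817 0.3859] p5 [0.5871 0.0732 0.3775] p95 [0.6109 0.093  0.3926]
scene dark 597 [329.6951 217.6432] med [ 0.4785 -0.0385  0.109 ] p5 [ 0.4524 -0.0542  0.0465] p95 [ 0.4966 -0.0116  0.1152]
scene dark 229 [394.2926 281.6245] med [ 0.695  -0.0533  0.1136] p5 [ 0.6887 -0.0924  0.0646] p95 [ 0.7007 -0.0118  0.1525]
scene dark 74 [293.6892 283.6351] med [ 0.5292 -0.201   0.066 ] p5 [ 0.5165 -0.203   0.0296] p95 [ 0.5389 -0.1937  0.0851]
top red 66 [267.803  182.25
[... 1379 characters left out ...]
]
top plane 1995 [-0.099   0.6082  0.7876] 38.037473361394476 yaw 99.24883900789398 [0.6049 0.0021 0.1531]
 z 0.26 322 [ 0.6167 -0.0985  0.2736] [ 0.5825 -0.1991  0.2601] [ 0.6718 -0.0542  0.2799]
 z 0.28 2409 [ 0.6301 -0.122   0.2867] [ 0.5864 -0.1987  0.28  ] [ 0.6706 -0.0198  0.2994]
 z 0.3 143 [ 0.613  -0.0145  0.3102] [ 0.603  -0.0351  0.3006] [0.6229 0.0096 0.3198]
 z 0.32 150 [0.6088 0.0148 0.3302] [ 0.5978 -0.0034  0.32  ] [0.6177 0.0433 0.3399]
 z 0.34 165 [0.6038 0.0443 0.3497] [0.5927 0.0253 0.34  ] [0.6123 0.0756 0.36  ]
 z 0.36 142 [0.5982 0.0728 0.3701] [0.5813 0.0529 0.3601] [0.6126 0.1074 0.3799]
 z 0.38 253 [0.5967 0.09   0.3868] [0.5822 0.075  0.3801] [0.6119 0.1061 0.3953]
```

Run:
```python
from h import *
np.set_printoptions(precision=3,suppress=True,linewidth=150)
u=np.array([.262,-.622]);u/=np.linalg.norm(u);v=np.array([-u[1],u[0]])
for n in("scene","top"):
    P=np.load(n+"_pc.npy"); r=P[:,:2]@u;t=P[:,:2]@v
    for a in np.arange(.0,.85,.04):
        q=(r>a)&(r<a+.04)&(abs(t)<.13)&(P[:,2]>.12)
        if q.sum()>5: print(n,round(a,2),q.sum(),"z",P[q,2].min(),P[q,2].max(),"t",t[q].min(),t[q].max())
a=cv2.imread("pics/scene0.png");b=cv2.imread("pics/top0.png")
cv2.imwrite("pics/both.png",cv2.resize(np.hstack([a,b]),(800,300)))
```

```text
scene 0.0 1251 z 0.12020722446855836 0.34124625486633764 t -0.08590076864225628 0.09285965601916123
scene 0.04 3440 z 0.1200224036000388 0.3881545014330746 t -0.08717049137181852 0.12997406667300404
scene 0.08 111 z 0.38005126320803106 0.532713081117942 t 0.10999975029007235 0.1299947113149936
scene 0.12 21 z 0.5195940275196426 0.5486307879439858 t 0.11893628017215765 0.12971438289558496
scene 0.28 47 z 0.6499036073844359 0.6831329656608532 t 0.04744925525846615 0.06557181471665785
scene 0.32 554 z 0.6451017304211172 0.7101521670618516 t 0.04954780401436554 0.06643751484237537
scene 0.36 1646 z 0.632042143374871 0.7234645770797312 t -0.0069370252576926765 0.0643680166630833
scene 0.4 1893 z 0.618409147204642 0.717663197521206 t 0.0015581176067926382 0.06367443623592557
scene 0.44 1390 z 0.6107214479752224 0.7010158506191596 t 0.022882956802781528 0.067428804321015
scene 0.48 1249 z 0.5867235185641309 0.6787642267423495 t 0.03673485014065806 0.06712580199250961
scene 0.52 595 z 0.5913043556682556 0.6650052045764061 t 0.05900607063242291 0.06871435817369399
scene 0.56 17 z 0.6072659643
[... 639 characters left out ...]
.06709100853173068
top 0.48 953 z 0.5909365556878101 0.6726401383452465 t 0.05218411417798493 0.06694645671507024
top 0.52 759 z 0.593927153771245 0.6704293410286408 t 0.04451676606465825 0.06883391375153482
top 0.56 269 z 0.29280142406545906 0.6261399577905811 t -0.00924355881279012 0.06467296877101872
top 0.6 1052 z 0.246671888072016 0.47952636950919614 t -0.015478315046039616 0.022043094545100506
top 0.64 1185 z 0.30028930244639507 0.4854013953826388 t -0.023535028153910943 0.04036348354953244
top 0.68 105 z 0.2406938454412999 0.43270455526495055 t 0.0029775424658777987 0.039902459403949805
top 0.72 129 z 0.24631778229086665 0.3341872469793141 t -0.0010332736067235168 0.016220118507354195
```

View pics/both.png

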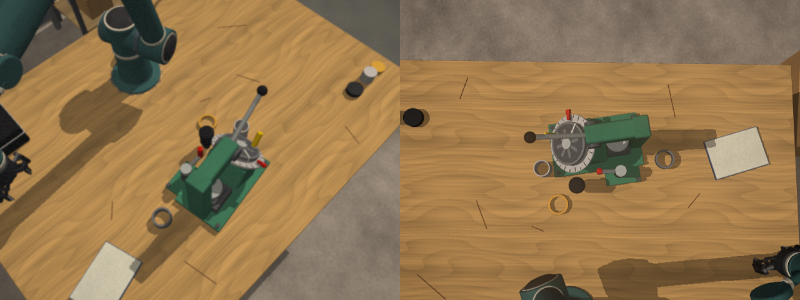

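{"op": "carry_out", "data": {
  "series": "0.028 0.035 0.04 5.4;0.028 0.035 0.04 5.4;0.028 0.035 0.04 5.4;0.028 0.035 0.04 5.4;0.032 0.051 0.004 5.4;0.032 0.051 0.004 5.4;0.032 0.051 0.004 5.4;0.032 0.051 0.004 5.4;0.032 0.051 0.004 5.4;0.032 0.051 0.004 5.4;0.032 0.051 0.004 5.4;0.032 0.051 0.004 5.4;0.032 0.051 0.004 5.4;0.032 0.051 0.004 5.4;0 0 0 0;0 0 0 0",
  "jaw": 1
}}

```text
time: 3.2
tool_pos: [0.694, 0.0281, 0.4448]
tcp_rot: [-2.051, -2.379, 0.002]
wrist_force: [-0.4, -1.1, -0.1]
width: 0.999
grip_force: 0.0
```

```bash
cat >> h.py <<'E'
n_=np.array([-.0945,.607,.789]);n_/=np.linalg.norm(n_)
f_=np.array([n_[0],n_[1],0]);f_/=np.linalg.norm(f_)
p_=np.array([f_[1],-f_[0],0]); s_=np.cross(n_,p_)   # p far, s downslope; ccw = p->s
C0=np.array([.607,.004,.150])
def wproj(P,st,c):
    T=np.eye(4);T[:3,:3]=cv2.Rodrigues(np.array(st["tcp_rot"],float))[0];T[:3,3]=st["tool_pos"]
    M=np.linalg.inv(T@np.array(c["T_tool_cam"])); q=P@M[:3,:3].T+M[:3,3]
    K=np.array(c["K"]); rr=np.linalg.norm(q[...,:2],axis=-1)+1e-12
    th=np.arctan2(rr,q[...,2]); uv=q[...,:2]/rr[...,None]*th[...,None]
    return uv*[K[0,0],K[1,1]]+[K[0,2],K[1,2]]
def rect(im,st,c,h=0,half=110,sc=2.5,C=C0,wrist=True):
    g=np.arange(-half,half,1/sc)/1000
    A,B=np.meshgrid(g,g)   # col=+p, row=+s
    P=C+A[...,None]*p_+B[...,None]*s_+h*n_
    if wrist: uv=wproj(P,st,c)
    else:
        R=np.array(c["rotation"]);R=cv2.Rodrigues(R)[0] if R.shape!=(3,3) else R
        q=(P-c["position"])@R@np.array(c["K"]).T; uv=q[...,:2]/q[...,2:]
    uv=uv.astype(np.float32)
    return cv2.remap(im,uv[...,0],uv[...,1],cv2.INTER_LINEAR)
def wlook(tag,C=C0):
    st=bot.read_state(); im,d,c=snap("wrist")
    cv2.imwrite(f"pics/{tag}_raw.png",im); r=rect(im,st,c,C=C)
    cv2.imwrite(f"pics/{tag}.png",r); return im,d,c,st,r
E
python3 - <<'E'
from h import *
im,d,c,st,r=wlook("w1")
for t in("wheel_hub","wheel_mark","pointer_tip","crank_grip","lever_ball"): print(t,[(round(x["score"],2),np.round(x["rect"],1)) for x in spot_in("wrist",t)[:2]])
print(wproj(C0+.008*n_,st,c),wproj(C0,st,c),st["tool_pos"])
cv2.imwrite("pics/w1_both.png",cv2.resize(np.hstack([cv2.resize(im,(733,550)),r]),(800,343)))
E
```

```text
wheel_hub [(0.7, array([252.4, 208.6, 113.1, 131.3])), (0.61, array([176.6, 283.3,  23.1,  38. ]))]
wheel_mark [(0.84, array([253.4, 208.9, 115.6, 130.7])), (0.43, array([269.6, 164.5,  25.7,  43.4]))]
pointer_tip [(0.87, array([329. , 221.8,  29.3,  21.2])), (0.61, array([237.9, 254.1, 209.6, 301.2]))]
crank_grip [(0.56, array([271.4, 163.5,  19.6,  45.6]))]
lever_ball [(0.7, array([237.7, 251.4, 210. , 302.9])), (0.19, array([177.6, 282.9,  28.7,  42.6]))]
[241.4092616  205.81382936] [242.71246864 208.99925378] [0.69401372 0.02806242 0.44481377]
```

View pics/w1_both.png

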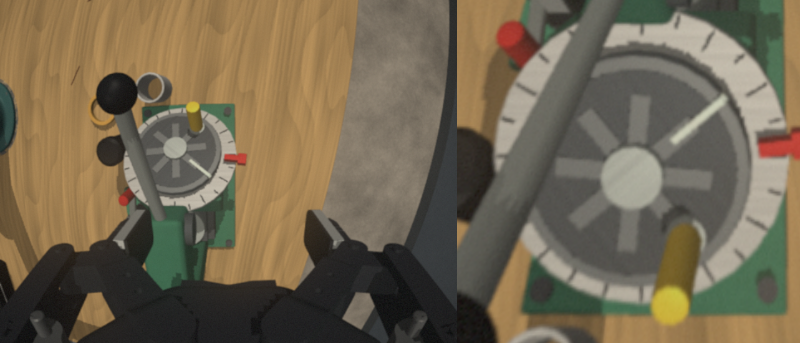

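The picture shows the wheel clearly: hub cap at (175,148), line to lower right, pointer at (235,158), crank top at (192,107). The line is about 27° clockwise of the pointer, and the bar hangs left of the wheel's far half.

{"op": "carry_out", "data": {
  "series": "0.017 0.050 0 0;0 0 -0.05 0;0 0 -0.05 0;0 0 -0.05 0;0 0 -0.05 0;0 0 -0.05 0;0 0 -0.048 0;0 0 0 0;0 0 0 0"
}}

```text
time: 4.62
tool_pos: [0.7123, 0.0776, 0.1495]
tcp_rot: [2.051, 2.377, 0.003]
wrist_force: [0.2, -0.1, 1.5]
width: 0.996
grip_force: 0.0
```

Run:
```python
from h import *
im,d,c=snap("scene"); w,_,_=snap("wrist")
a=cv2.resize(im[100:340,280:520],(600,600),interpolation=2)[:, :]
cv2.imwrite("pics/v1.png",cv2.resize(np.hstack([cv2.resize(a,(400,400)),cv2.resize(w,(400,400))]),(800,400)))
```

```text
(no output)
```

View pics/v1.png

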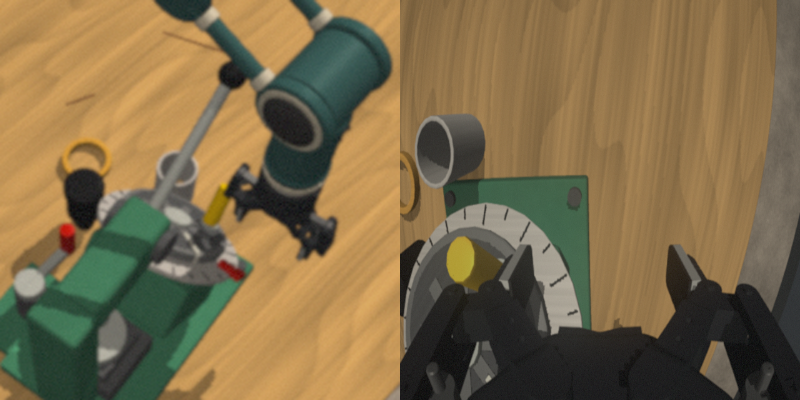

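```bash
cat > clr.py <<'E'
from h import *
np.set_printoptions(precision=3,suppress=True)
C=np.array([.610,.004,.150])
for n in("scene","top"):
    im,d,c=snap(n); V,U=np.mgrid[0:480:1,0:640:1]; q=(d>.2)
    K=np.array(c["K"]);R=np.array(c["rotation"]);R=cv2.Rodrigues(R)[0] if R.shape!=(3,3) else R
    X=(np.stack([U[q],V[q],np.ones(q.sum())],1)@np.linalg.inv(K).T*d[q][:,None])@R.T+c["position"]
    Pc=(X-C)@p_;F=(X-C)@f_
    hsv=cv2.cvtColor(im,cv2.COLOR_BGR2HSV)[q]
    for lo in np.arange(.14,.56,.03):
        m=(X[:,2]>lo)&(X[:,2]<lo+.03)&(abs(Pc)<.25)&(F>-.0)&(F<.2)
        if lo>.28: m&=~((abs(Pc)<.022)&(X[:,2]<.40))
        if m.sum()>3: print(n,round(lo,2),m.sum(),"P",np.percentile(Pc[m],[1,99]),"F",np.percentile(F[m],[1,99]))
E
python3 clr.py
```

```text
scene 0.14 433 P [-0.068  0.168] F [0.    0.063]
scene 0.17 158 P [0.025 0.179] F [0.043 0.069]
scene 0.2 428 P [0.043 0.187] F [0.038 0.067]
scene 0.23 480 P [0.046 0.183] F [0.036 0.068]
scene 0.26 218 P [0.081 0.151] F [0.018 0.058]
scene 0.29 356 P [0.081 0.15 ] F [0.018 0.062]
scene 0.32 319 P [0.078 0.15 ] F [0.018 0.065]
scene 0.35 354 P [0.081 0.148] F [0.019 0.058]
scene 0.38 344 P [0.085 0.148] F [0.019 0.09 ]
scene 0.41 58 P [0.116 0.151] F [0.02  0.059]
scene 0.44 89 P [0.071 0.155] F [0.    0.097]
scene 0.47 319 P [0.065 0.159] F [0.    0.106]
scene 0.5 3573 P [-0.05   0.151] F [0.001 0.113]
scene 0.53 1337 P [-0.087  0.105] F [0.005 0.119]
scene 0.56 1315 P [-0.157 -0.002] F [0.009 0.12 ]
top 0.14 477 P [-0.07   0.072] F [0.    0.045]
top 0.2 26 P [0.069 0.086] F [0.069 0.076]
top 0.23 33 P [0.049 0.083] F [0.061 0.074]
top 0.26 63 P [0.076 0.116] F [0.021 0.088]
top 0.29 72 P [0.076 0.107] F [0.022 0.084]
top 0.32 96 P [0.076 0.097] F [0.045 0.092]
top 0.35 87 P [0.077 0.088] F [0.041 0.084]
top 0.38 111 P [0.077 0.091] F [0.037 0.087]
top 0.41 73 P [0.074 0.085] F [0.037 0.083]
top 0.44 102 P [0.075 0.083] F [0.002 0.102]
top 0.47 299 P [0.07  0.154] F [0.    0.105]
top 0.5 4371 P [0.028 0.149] F [0.001 0.121]
top 0.53 766 P [-0.08   0.109] F [0.008 0.124]
top 0.56 913 P [-0.103 -0.004] F [0.012 0.129]
```

{"op": "carry_out", "data": {
  "series": "-0.0075 0 -0.001 0;-0.0075 0 -0.001 0;-0.0075 0 -0.001 0;-0.0075 0 -0.001 0;-0.0075 0 -0.001 0;-0.0075 0 -0.001 0;-0.007 0 -0.001 0;-0.007 0 -0.001 0;0 0 0 0"
}}

```text
time: 5.95
tool_pos: [0.6527, 0.0784, 0.1404]
tcp_rot: [2.051, 2.378, 0.004]
wrist_force: [2.8, 0.9, 1.7]
width: 0.997
grip_force: 1.6
```

Run:
```python
from h import *
im,d,c,st,r=wlook("w2",C=np.array([.610,.004,.150]))
s,_,_=snap("scene"); print(st["time"],st["wrist_force"],st["tool_pos"])
cv2.imwrite("pics/v2.png",np.hstack([cv2.resize(s[130:310,310:490],(400,400)),cv2.resize(im,(400,400))]))
```

```text
5.95 [2.82837737 0.89030341 1.733223  ] [0.65270067 0.07842898 0.14041164]
```

View pics/v2.png

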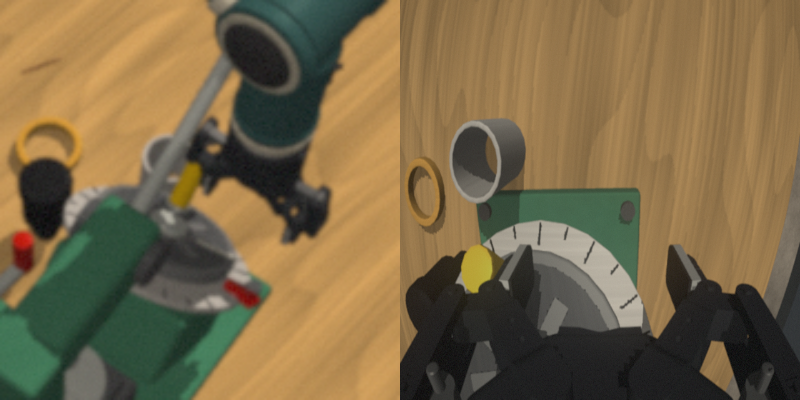

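The crank now stands near the bottom, pushed from the far side by the near finger's back. Next I cross over the bar to push it further from the front.

{"op": "carry_out", "data": {
  "series": "0.03 0 0 0;0.03 0 0 0;0 0 0.0535 0;0 0 0.0535 0;0 0 0.0535 0;0 0 0.0535 0;0 0 0.0535 0;0 0 0.0535 0;-0.0436 0.016 0 -9;-0.0436 0.016 0 -9;-0.0436 0.016 0 -9;-0.0436 0.016 0 -9;-0.0436 0.016 0 -9;0 0 -0.0525 0;0 0 -0.0525 0;0 0 -0.0525 0;0 0 -0.0525 0;0 0 -0.0525 0;0 0 -0.0525 0;0 0 0 0"
}}

```text
time: 8.55
tool_pos: [0.4887, 0.1563, 0.1397]
tcp_rot: [-2.804, -1.412, 0.021]
wrist_force: [-0.6, 0.2, 0.0]
width: 1.0
grip_force: 0.0
```

Run:
```python
from h import *
im,d,c,st,r=wlook("w3",C=np.array([.610,.004,.150]))
s,_,_=snap("scene"); print(st["time"],st["tool_pos"],st["tcp_rot"])
cv2.imwrite("pics/v3.png",np.hstack([cv2.resize(s[130:310,310:490],(400,400)),cv2.resize(im,(400,400))]))
```

```text
8.55 [0.48871177 0.15628006 0.13973615] [-2.8037412  -1.41173906  0.02117792]
```

View pics/v3.png

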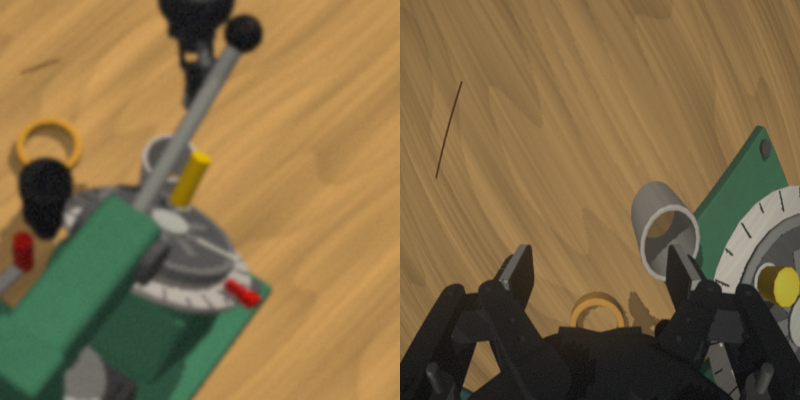

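```bash
cat >> h.py <<'E'
C1=np.array([.610,.004,.150])
def crank_phi(n="scene",C=C1,im=None,st=None):
    st=st or bot.read_state()
    if im is None: im=eyes.read_camera(n)[0]
    c=eyes.get_calibration(n)
    hsv=cv2.cvtColor(im,cv2.COLOR_BGR2HSV); m=((abs(hsv[...,0].astype(int)-27)<6)&(hsv[...,1]>150)&(hsv[...,2]>60)).astype(np.uint8)
    nl,lab,s_t,_=cv2.connectedComponentsWithStats(m)
    best=[]
    for ph in np.radians(np.arange(20,170,1.)):
        ps,ss=np.meshgrid(np.linspace(0,2*np.pi,16),np.linspace(.012,.062,11))
        P=C+.052*(np.cos(ph)*p_+np.sin(ph)*s_)+.011*(np.cos(ps)[...,None]*p_+np.sin(ps)[...,None]*s_)+ss[...,None]*n_
        P=P.reshape(-1,3)
        uv=wproj(P,st,c) if n=="wrist" else np.array([w2px2(x,c) for x in P])
        z=np.zeros(m.shape,np.uint8); cv2.fillConvexPoly(z,cv2.convexHull(uv.astype(np.float32)).astype(np.int32),1)
        best.append((int((z&m).sum())/max(1,int(z.sum())),np.degrees(ph)))
    b=sorted(best)[::-1][:5]; return np.average([x[1] for x in b],weights=[x[0]+1e-9 for x in b]),b[0][0]
def w2px2(p,c):
    R=np.array(c["rotation"]);R=cv2.Rodrigues(R)[0] if R.shape!=(3,3) else R
    q=np.array(c["K"])@(R.T@(np.array(p)-c["position"])); return q[:2]/q[2]
E
python3 - <<'E'
from h import *
print(crank_phi("scene",im=cv2.imread("pics/scene0.png")),crank_phi("scene"),crank_phi("wrist"),crank_phi("top"))
import types
E
```

```text
(np.float64(48.53902217985626), 0.7547892720306514) (np.float64(104.1983488784684), 0.7254901960784313) (np.float64(103.9954873920574), 0.735328869633714) (np.float64(104.82054055722973), 0.23106060606060605)
```

{"op": "carry_out", "data": {
  "series": "0.0245 -0.0053 0 0;0.0245 -0.0053 0 0;0.0245 -0.0053 0 0;0 0 0 0;-0.005 -0.0057 0 0;-0.005 -0.0057 0 0;-0.005 -0.0057 0 0;-0.005 -0.0057 0 0;0 0 0 0"
}}

```text
time: 9.93
tool_pos: [0.5475, 0.1213, 0.1463]
tcp_rot: [-2.803, -1.411, -0.006]
wrist_force: [-0.1, 7.3, 2.9]
width: 0.999
grip_force: 4.0
```

```bash
cat > q.py <<'E'
from h import *
st=bot.read_state();X=np.array(st["tool_pos"])-C1
print(st["time"],np.round(st["tool_pos"],4),"P,F",np.round([X@p_,X@f_],4),np.round(st["wrist_force"],1),"yaw",np.round(np.degrees(2*np.arctan2(st["tcp_rot"][1],st["tcp_rot"][0])),1))
for n in("scene","wrist","top"): print(n,crank_phi(n))
E
python3 q.py
```

```text
9.925 [0.5475 0.1213 0.1463] P,F [-0.0437  0.1255] [-0.1  7.3  2.9] yaw -306.6
scene (np.float64(110.39467809866055), 0.7054263565891473)
wrist (np.float64(107.98675697743187), 0.004840940525587829)
top (np.float64(111.80035782170218), 0.1015625)
```

{"op": "carry_out", "data": {
  "series": "-0.004 -0.0037 0 0;-0.004 -0.0037 0 0;-0.004 -0.0037 0 0;-0.004 -0.0037 0 0;0 0 0 0"
}}

```text
time: 10.7
tool_pos: [0.5335, 0.107, 0.1481]
tcp_rot: [-2.804, -1.414, -0.013]
wrist_force: [2.8, 7.0, 4.9]
width: 0.998
grip_force: 4.1
```

```bash
python3 q.py
```

```text
10.7 [0.5335 0.107  0.1481] P,F [-0.0597  0.1135] [2.8 7.  4.9] yaw -306.5
scene (np.float64(166.99999999999997), 0.0)
wrist (np.float64(166.99999999999997), 0.0)
top (np.float64(139.967757688733), 0.09266409266409266)
```

{"op": "carry_out", "data": {
  "series": "-0.003 -0.0035 0 0;-0.002 -0.0035 0 0;0 0 0 0;0.004 0.015 0 0;0 0.03 0 0;-0.01 0.03 0 0;-0.04 0 0 0;0 0 0 0"
}}

```text
time: 11.85
tool_pos: [0.477, 0.1726, 0.1438]
tcp_rot: [-2.804, -1.415, 0.007]
wrist_force: [0.8, 0.2, -0.2]
width: 1.004
grip_force: 0.0
```

```bash
python3 q.py
```

```text
11.85 [0.477  0.1726 0.1438] P,F [-0.1054  0.1871] [ 0.8  0.2 -0.2] yaw -306.4
scene (np.float64(153.00606880783872), 0.25572519083969464)
wrist (np.float64(138.00038841083196), 0.004271844660194175)
top (np.float64(149.9880542694412), 0.23574144486692014)
```

Run:
```python
from h import *
s,_,c=snap("scene"); t,_,ct=snap("top")
cv2.imwrite("pics/v4.png",np.hstack([cv2.resize(s[130:310,310:490],(400,400)),cv2.resize(rect(t,None,ct,C=C1,wrist=False),(400,400))]))
```

```text
(no output)
```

View pics/v4.png

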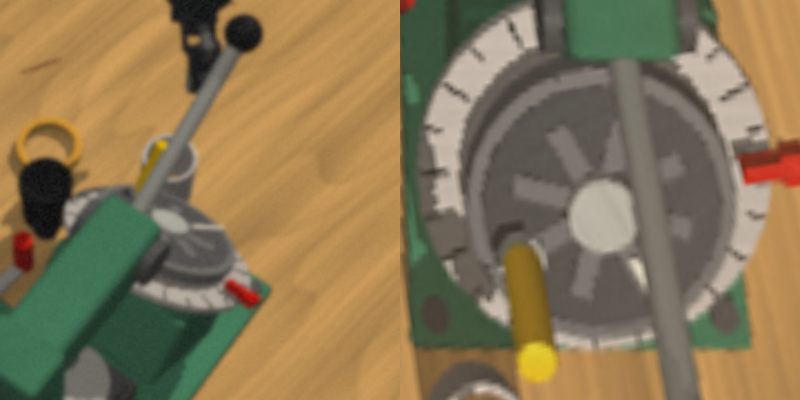

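{"op": "carry_out", "data": {
  "series": "-0.045 0 0 0;0 -0.0274 0 9.1;0 -0.0274 0 9.1;0 -0.0274 0 9.1;0 -0.0274 0 9.1;0 -0.0274 0 9.1;0.022 -0.001 0 0;0.022 -0.001 0 0;0 0 0 0"
}}

```text
time: 13.22
tool_pos: [0.4816, 0.0329, 0.1457]
tcp_rot: [2.042, 2.386, 0.001]
wrist_force: [-0.0, 0.4, 0.4]
width: 0.997
grip_force: 0.0
```

```bash
python3 q.py
python3 - <<'E'
from h import *
im,d,c=snap("wrist"); s,_,_=snap("scene")
cv2.imwrite("pics/v5.png",np.hstack([cv2.resize(s[130:310,310:490],(400,400)),cv2.resize(im,(400,400))]))
E
```

```text
13.225 [0.4816 0.0329 0.1457] P,F [-0.1225  0.0483] [-0.   0.4  0.4] yaw 98.9
scene (np.float64(153.0060688078397), 0.26717557251908397)
wrist (np.float64(146.79874692469528), 0.43253012048192774)
top (np.float64(146.7938994321962), 0.18992248062015504)
```

View pics/v5.png

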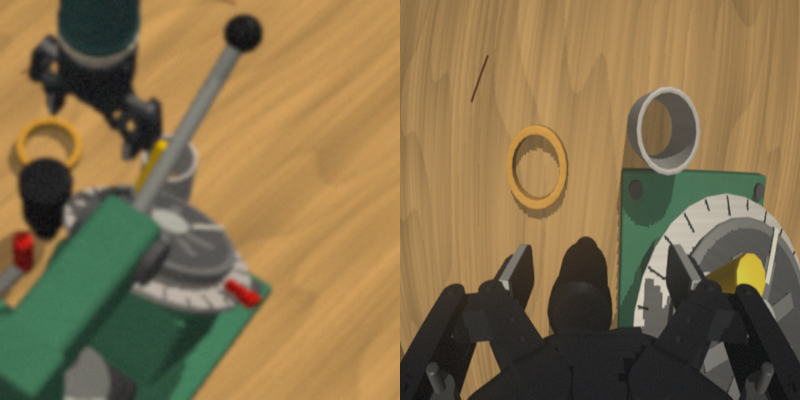

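{"op": "carry_out", "data": {
  "series": "0.0072 0.0034 -0.0005 0;0.0072 0.0034 -0.0005 0;0.0072 0.0034 -0.0005 0;0.0072 0.0034 -0.0005 0;0.0072 0.0034 -0.0005 0;0.0072 0.0034 -0.0005 0;0.0072 0.0034 -0.0005 0;0.0072 0.0034 -0.0005 0;0 0 0 0"
}}

```text
time: 14.6
tool_pos: [0.5362, 0.0605, 0.1398]
tcp_rot: [-2.04, -2.386, 0.005]
wrist_force: [-3.0, -1.4, -2.6]
width: 0.998
grip_force: 1.7
```

```bash
cat >> h.py <<'E'
def angles(im,st,c,wrist,C=C1,rr=(35,69)):
    r=rect(im,st,c,C=C,wrist=wrist,half=120)
    pol=cv2.warpPolar(r,(300,1440),(300,300),300,cv2.INTER_LINEAR)  # row=angle/4deg, col=px(2.5/mm)
    g=pol.min(2).astype(float)[:,int(rr[0]*2.5):int(rr[1]*2.5)]
    sc=np.roll(cv2.GaussianBlur(np.percentile(g,30,axis=1)[:,None],(1,9),0).ravel(),720); a=np.arange(1440)/4-180
    pk=[]; s2=sc.copy()
    for _ in range(3):
        i=int(s2.argmax()); w=(abs(a-a[i])<3); pk.append((round(float(np.average(a[w],weights=np.maximum(sc[w]-sc[w].min(),1e-6))),1),round(float(s2[i])))); s2[abs(a-a[i])<8]=0
    red=pol[...,2].astype(int)-np.maximum(pol[...,1],pol[...,0])>70
    red=np.roll(red,720,0)[:,int(76*2.5):290]; v,u=np.nonzero(red); q=abs(a[v]+15)<30; v=v[q];u=u[q]
    ra=u/2.5+76
    return pk,[(k,round(float(np.median(a[v[(ra>=k)&(ra<k+6)]])),1)) for k in (78,84,90,96,102) if ((ra>=k)&(ra<k+6)).sum()>8]
E
cat >> q.py <<'E'
for n in("scene","top","wrist"):
    st=bot.read_state();im,d,c=snap(n); print(n,angles(im,st,c,n=="wrist"))
E
python3 q.py
python3 - <<'E'
from h import *
im=cv2.imread("pics/w1_raw.png"); st={"tool_pos":[0.69401372,0.02806242,0.44481377],"tcp_rot":[-2.051,-2.379,.002]}
print("w1",angles(im,st,eyes.get_calibration("wrist"),True))
for n in("scene","top"):print(n,angles(cv2.imread(f"pics/{n}0.png"),None,eyes.get_calibration(n),False))
E
```

```text
14.6 [0.5362 0.0605 0.1398] P,F [-0.0642  0.0672] [-3.  -1.4 -2.6] yaw -261.0
scene (np.float64(86.80863779453504), 0.6853932584269663)
wrist (np.float64(85.00300032110889), 0.4549952426260704)
top (np.float64(166.99999999999997), 0.0)
scene ([(2.6, 133), (-4.2, 103), (9.7, 101)], [(84, -16.0), (90, -17.5), (96, -17.5), (102, -16.0)])
top ([(1.8, 170), (-66.8, 100), (51.3, 100)], [(78, -9.8), (84, -9.8), (90, -9.8), (96, -9.2), (102, -9.5)])
wrist ([(131.3, 88), (124.7, 59), (-23.2, 52)], [])
w1 ([(-38.1, 178), (-31.0, 88), (-46.1, 87)], [(78, -9.2), (84, -9.2), (90, -9.0), (96, -8.8), (102, -8.8)])
scene ([(-36.9, 137), (140.1, 97), (133.1, 91)], [(84, -15.8), (90, -17.5), (96, -17.5), (102, -16.0)])
top ([(-35.1, 158), (43.1, 95), (-74.2, 91)], [(78, -9.5), (84, -9.5), (90, -9.5), (96, -9.0), (102, -9.0)])
```

```bash
cat > tri.py <<'E'
from h import *
from scipy.optimize import least_squares
np.set_printoptions(precision=4,suppress=True)
stw={"tool_pos":[0.69401372,0.02806242,0.44481377],"tcp_rot":[-2.051,-2.379,.002]}
cal={n:eyes.get_calibration(n) for n in("scene","top","wrist")}
ims={"scene":cv2.imread("pics/scene0.png"),"top":cv2.imread("pics/top0.png"),"wrist":cv2.imread("pics/w1_raw.png")}
pr=lambda X,n: wproj(np.array(X),stw,cal[n]) if n=="wrist" else w2px2(X,cal[n])
red={};cap={}
for n,im in ims.items():
    g=pr(C1+.095*p_-.02*s_,n); hub=pr(C1+.008*n_,n)
    m=((im[...,2].astype(int)-im[...,:2].max(2))>60).astype(np.uint8)
    nl,lab,s,ce=cv2.connectedComponentsWithStats(m); k=[i for i in range(1,nl) if s[i,4]>15]
    i=min(k,key=lambda i:np.linalg.norm(ce[i]-g)); red[n]=ce[i]
    m=(im.min(2)>120).astype(np.uint8); m=cv2.morphologyEx(m,cv2.MORPH_OPEN,np.ones((3,3),np.uint8))
    nl,lab,s,ce=cv2.connectedComponentsWithStats(m); k=[i for i in range(1,nl) if 60<s[i,4]<1200]
    i=min(k,key=lambda i:np.linalg.norm(ce[i]-hub)); cap[n]=ce[i]; print(n,"red",red[n],"cap",ce[i],s[i],"exp",hub)
def tri(o,x0,ns): 
    f=lambda X:np.concatenate([pr(X,n)-o[n] for n in ns]); r=least_squares(f,x0); return r.x,np.abs(r.fun).max()
for ns in(("top","wrist"),("scene","top","wrist"),("scene","wrist")):
    R,e=tri(red,C1+.095*p_,ns);K,e2=tri(cap,C1,ns); D=R-C1
    print(ns,"pointer",R,e,"p,s,n",D@p_,D@s_,D@n_,"cap",K,e2,"rel C1",(K-C1)@p_,(K-C1)@s_,(K-C1)@n_)
E
python3 tri.py
```

```text
scene red [418.9579 261.5474] cap [386.2478 229.1327] [379 224  16  11 113] exp [386.6605 229.2587]
top red [268.5196 181.9902] cap [265.3989 229.3138] [259 222  14  16 188] exp [266.0093 229.1772]
wrist red [331.3464 220.6446] cap [244.7299 205.9169] [229 191  33  30 770] exp [243.9912 206.1596]
('top', 'wrist') pointer [0.7114 0.0058 0.1527] 0.1706936971474704 p,s,n 0.10048065989775543 -0.012610745879103737 -0.006369683305659358 cap [0.6098 0.0094 0.1558] 0.3825386071296748 rel C1 0.0005902670077093004 0.0006811873400055998 0.007857313881890328
('scene', 'top', 'wrist') pointer [0.7111 0.0051 0.1507] 1.2094967811386823 p,s,n 0.10007672092599906 -0.011823026344270618 -0.00832231081466634 cap [0.6094 0.0092 0.1555] 0.5706535409783555 rel C1 0.0002565494318448574 0.0007650127232200337 0.007573270333545186
('scene', 'wrist') pointer [0.711  0.0048 0.15  ] 1.0495539530564315 p,s,n 0.09996309043225843 -0.011602767087900928 -0.009065106555293887 cap [0.6095 0.009  0.1554] 0.5122054061876611 rel C1 0.0002936228485424889 0.0006304284956644253 0.007318008158106647
```

{"op": "carry_out", "data": {
  "series": "0.0022 0.0003 0 0;0.0021 0.0003 0 0;0.0021 0.0003 0 0;0 0 0 0"
}}

```text
time: 15.4
tool_pos: [0.5434, 0.0614, 0.1413]
tcp_rot: [-2.041, -2.388, 0.0]
wrist_force: [-4.1, -2.1, -2.5]
width: 0.997
grip_force: 2.1
```

```bash
python3 q.py
```

```text
15.4 [0.5434 0.0614 0.1413] P,F [-0.057  0.067] [-4.1 -2.1 -2.5] yaw -261.1
scene (np.float64(79.5923733976923), 0.6628787878787878)
wrist (np.float64(77.00700334512726), 0.4512642347037252)
top (np.float64(166.99999999999997), 0.0)
scene ([(-5.7, 135), (1.1, 103), (-12.6, 102)], [(84, -15.8), (90, -17.5), (96, -17.5), (102, -16.1)])
top ([(-5.9, 169), (49.8, 100), (-69.2, 99)], [(78, -10.0), (84, -10.0), (90, -9.8), (96, -9.2), (102, -9.5)])
wrist ([(121.1, 91), (128.1, 89), (136.0, 83)], [])
```

{"op": "carry_out", "data": {
  "series": "-0.025 -0.004 0 0;-0.025 -0.004 0 0;0 0 0.051 0;0 0 0.051 0;0 0 0.051 0;0 0 0.051 0;0 0 0.051 0;0 0 0.051 0;0.05 -0.006 0 0;0.05 -0.006 0 0;0.05 -0.006 0 0;0.05 -0.006 0 0;0 0 0 0;0 0 0 0"
}}

```text
time: 17.45
tool_pos: [0.6942, 0.03, 0.4481]
tcp_rot: [2.04, 2.387, 0.003]
wrist_force: [-0.3, 0.4, 0.2]
width: 1.001
grip_force: 0.0
```

```bash
python3 q.py
python3 - <<'E'
from h import *
im,d,c,st,r=wlook("w4",C=C1)
a=r[120:430,250:550]; cv2.imwrite("pics/w4z.png",cv2.resize(a,(580,600),interpolation=2))
E
```

```text
17.45 [0.6942 0.03   0.4481] P,F [0.0872 0.0128] [-0.3  0.4  0.2] yaw 99.0
scene (np.float64(78.20959067862795), 0.7310606060606061)
wrist (np.float64(77.99178953868568), 0.6631016042780749)
top (np.float64(77.9985930699917), 0.038314176245210725)
scene ([(-5.4, 132), (1.4, 102), (-12.4, 101)], [(84, -15.8), (90, -17.5), (96, -17.5), (102, -16.0)])
top ([(-5.9, 180), (-69.7, 105), (-62.4, 98)], [(78, -10.8), (84, -10.6), (90, -10.2), (96, -9.8), (102, -9.8)])
wrist ([(-9.0, 175), (69.4, 92), (-146.7, 89)], [(78, -9.1), (84, -9.2), (90, -9.0), (96, -8.8), (102, -8.8)])
```

View pics/w4z.png

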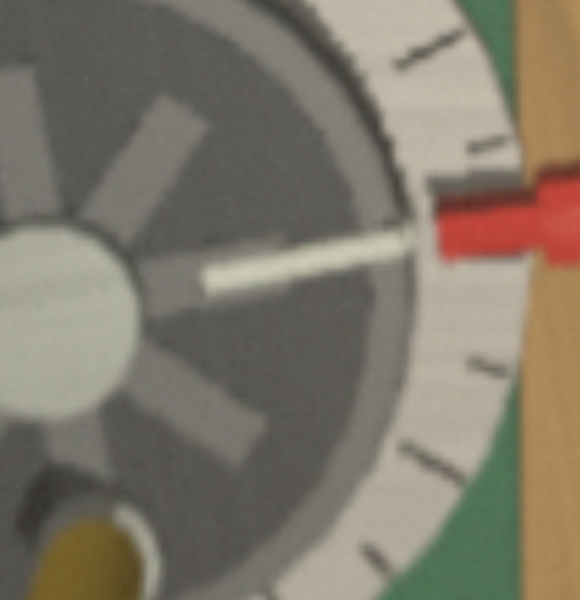

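The view shows the white line running from (205,282) to (412,238), meeting the red pointer's end (y 200–258) about in the middle. I check it once more looking straight along the wheel axis, to rule out parallax.

{"op": "carry_out", "data": {
  "series": "0.003 0.06 0 0;0.003 0.06 0 0;0 0 -0.05 0;0 0 -0.05 0;0 0 -0.05 0;0 0 0 0;0 0 0 0"
}}

```text
time: 18.68
tool_pos: [0.7004, 0.1497, 0.2998]
tcp_rot: [2.04, 2.387, 0.004]
wrist_force: [-0.2, -0.5, 0.7]
width: 1.001
grip_force: 0.0
```

```bash
cat > ax.py <<'E'
from h import *
st=bot.read_state();im,d,c=snap("wrist"); print(st["tool_pos"])
T=np.eye(4);T[:3,:3]=cv2.Rodrigues(np.array(st["tcp_rot"],float))[0];T[:3,3]=st["tool_pos"]
cam=(T@np.array(c["T_tool_cam"]))[:3,3]; D=cam-(C1+.09*p_-.011*s_); print("view dir p,s,n",D@p_,D@s_,D@n_)
for ds in(-.002,0,.002):
    for h in (0,-.008): print(ds,h,angles(im,st,c,True,C=C1+ds*s_+h*n_))
r=rect(im,st,c,C=C1,half=120); cv2.imwrite("pics/w5.png",r)
# cap centre in the picture against its expected place
m=cv2.morphologyEx((rect(im,st,c,h=.008,C=C1,half=30,sc=4).min(2)>120).astype(np.uint8),cv2.MORPH_OPEN,np.ones((9,9),np.uint8))
nl,lab,s,ce=cv2.connectedComponentsWithStats(m); print("cap offs mm",[((ce[i]-120)/4,s[i]) for i in range(1,nl)])
E
python3 ax.py
```

```text
[0.700383   0.14967465 0.29979471]
view dir p,s,n 0.02200907587534571 -0.004648213837622131 0.33989493005549776
-0.002 0 ([(-8.5, 162), (31.6, 81), (-1.1, 80)], [(78, -6.0), (84, -5.8), (90, -6.0), (96, -6.0), (102, -6.0)])
-0.002 -0.008 ([(-8.7, 162), (33.2, 81), (-1.0, 80)], [(78, -5.8), (84, -5.8), (90, -6.0), (96, -6.0), (102, -6.0)])
0 0 ([(-10.5, 163), (29.9, 81), (40.7, 80)], [(78, -7.2), (84, -7.2), (90, -7.2), (96, -7.2), (102, -7.2)])
0 -0.008 ([(-10.6, 163), (31.4, 81), (-3.2, 80)], [(78, -7.2), (84, -7.0), (90, -7.2), (96, -7.0), (102, -7.2)])
0.002 0 ([(-12.4, 163), (68.1, 84), (28.2, 81)], [(78, -8.5), (84, -8.5), (90, -8.4), (96, -8.2), (102, -8.2)])
0.002 -0.008 ([(-12.5, 163), (70.9, 82), (29.9, 81)], [(78, -8.5), (84, -8.5), (90, -8.5), (96, -8.2), (102, -8.2)])
cap offs mm [(array([13.21269924, -1.35876666]), array([ 142,   66,   57,  103, 3827], dtype=int32)), (array([-27.59538462,  22.73692308]), array([  0, 203,  21,  17, 325], dtype=int32))]
```

```bash
cat > ln.py <<'E'
from h import *
r=cv2.imread("pics/w5.png"); sc=2.5; c0=300
m=(r.min(2)>140).astype(np.uint8)
V,U=np.mgrid[0:600,0:600]; A=(U-c0)/sc;B=(V-c0)/sc; R=np.hypot(A,B);th=np.degrees(np.arctan2(B,A))
q=(m>0)&(R>36)&(R<68)&(abs(th+10)<9)
a,b=np.polyfit(A[q],B[q],1); print("line: s=",a,"*p+",b,"angle",np.degrees(np.arctan(a)),"at p=70,80:",a*70+b,a*80+b,q.sum(),A[q].min(),A[q].max())
red=(r[...,2].astype(int)-r[...,:2].max(2)>60)&(R>76)&(R<112)&(abs(th)<30)
for lo in range(76,110,4):
    k=red&(A>=lo)&(A<lo+4)
    if k.sum(): print(lo+2,"pointer s mid",(B[k].min()+B[k].max())/2,B[k].mean(),"w",np.ptp(B[k]))
# wheel rim circle: gradient of dark->light ring edge, fit centre by radial profile on many angles
g=cv2.cvtColor(r,cv2.COLOR_BGR2GRAY).astype(float)
pts=[]
for t in np.radians(np.arange(-60,110,2)):
    rr=np.arange(66,84,.25); x=c0+sc*rr*np.cos(t);y=c0+sc*rr*np.sin(t)
    p=cv2.remap(g.astype(np.float32),x.astype(np.float32)[None],y.astype(np.float32)[None],1)[0]
    gr=np.gradient(cv2.GaussianBlur(p[:,None],(1,5),0).ravel()); i=gr.argmax()
    if gr[i]>6: pts.append((rr[i]*np.cos(t),rr[i]*np.sin(t)))
pts=np.array(pts)
from scipy.optimize import least_squares
f=least_squares(lambda z:np.hypot(pts[:,0]-z[0],pts[:,1]-z[1])-z[2],[0,0,75],loss="soft_l1"); print("rim",f.x,len(pts),np.std(f.fun))
E
python3 ln.py
```

```text
line: s= -0.19477669010994517 *p+ 0.6035531474084139 angle -11.021882468927384 at p=70,80: -13.030815160287748 -14.978582061387199 811 35.2 66.8
82 pointer s mid -10.4 -10.671698113207547 w 8.8
86 pointer s mid -10.8 -10.759322033898304 w 9.6
90 pointer s mid -11.2 -11.28034188034188 w 9.6
94 pointer s mid -11.799999999999999 -11.819742489270386 w 9.2
98 pointer s mid -12.399999999999999 -12.319658119658119 w 9.6
102 pointer s mid -13.399999999999999 -13.684415584415582 w 15.6
106 pointer s mid -13.2 -13.27945205479452 w 17.6
110 pointer s mid -13.6 -12.714206128133704 w 17.599999999999998
rim [ 2.19511544 -0.28241635 74.37475066] 56 0.7041570823831824
```

Seen straight along the axis, the line sits about 4° (4–5 mm) clockwise past the pointer. I repeat the whole cycle: counter-clockwise past an eighth, then back clockwise, stopping 3.6 mm earlier.

{"op": "carry_out", "data": {
  "series": "0.006 -0.036 0 0;0.006 -0.036 0 0;0 0 -0.05 0;0 0 -0.05 0;0 0 -0.051 0;0 0 0 0;-0.0115 0 -0.002 0;-0.0115 0 -0.002 0;-0.0115 0 -0.002 0;-0.0115 0 -0.002 0;-0.007 0 0 0;-0.007 0 0 0;0 0 0 0"
}}

```text
time: 20.35
tool_pos: [0.6515, 0.0774, 0.1383]
tcp_rot: [2.041, 2.388, 0.0]
wrist_force: [0.1, -0.2, -0.2]
width: 0.998
grip_force: 0.7
```

```bash
python3 q.py | head -3
```

```text
20.35 [0.6515 0.0774 0.1383] P,F [0.0523 0.0661] [ 0.1 -0.2 -0.2] yaw 99.0
scene (np.float64(106.99374429882674), 0.5555555555555556)
wrist (np.float64(106.00719254548157), 0.46221570066030815)
```

{"op": "carry_out", "data": {
  "series": "0.03 0 0 0;0.03 0 0 0;0 0 0.0535 0;0 0 0.0535 0;0 0 0.0535 0;0 0 0.0535 0;0 0 0.0535 0;0 0 0.0535 0;-0.0436 0.016 0 -9;-0.0436 0.016 0 -9;-0.0436 0.016 0 -9;-0.0436 0.016 0 -9;-0.0436 0.016 0 -9;0 0 -0.0525 0;0 0 -0.0525 0;0 0 -0.0525 0;0 0 -0.0525 0;0 0 -0.0525 0;0 0 -0.0525 0;0 0 0 0"
}}

```text
time: 23.15
tool_pos: [0.4891, 0.1565, 0.1395]
tcp_rot: [-2.797, -1.424, 0.018]
wrist_force: [0.3, 0.0, -0.1]
width: 1.003
grip_force: 0.0
```

{"op": "carry_out", "data": {
  "series": "0.0245 -0.0053 0 0;0.0245 -0.0053 0 0;0.0245 -0.0053 0 0;0 0 0 0;-0.005 -0.0057 0 0;-0.005 -0.0057 0 0;-0.005 -0.0057 0 0;-0.005 -0.0057 0 0;-0.004 -0.0037 0 0;-0.004 -0.0037 0 0;-0.004 -0.0037 0 0;-0.004 -0.0037 0 0;-0.003 -0.0035 0 0;-0.002 -0.0035 0 0;0 0 0 0"
}}

```text
time: 25.02
tool_pos: [0.5277, 0.099, 0.1465]
tcp_rot: [-2.799, -1.425, -0.01]
wrist_force: [2.0, 8.6, 4.7]
width: 1.0
grip_force: 3.9
```

{"op": "carry_out", "data": {
  "series": "0.004 0.015 0 0;0 0.03 0 0;-0.01 0.03 0 0;-0.04 0 0 0;-0.045 0 0 0;0 -0.0274 0 9.1;0 -0.0274 0 9.1;0 -0.0274 0 9.1;0 -0.0274 0 9.1;0 -0.0274 0 9.1;0.022 -0.001 0 0;0.022 -0.001 0 0;0 0 0 0"
}}

```text
time: 26.65
tool_pos: [0.4797, 0.0331, 0.144]
tcp_rot: [-2.031, -2.396, 0.001]
wrist_force: [0.2, 0.5, -0.6]
width: 0.997
grip_force: 0.0
```

```bash
python3 q.py
```

```text
26.65 [0.4797 0.0331 0.144 ] P,F [-0.1243  0.0488] [ 0.2  0.5 -0.6] yaw -260.6
scene (np.float64(153.02329699168362), 0.26717557251908397)
wrist (np.float64(145.40719552302988), 0.3937947494033413)
top (np.float64(150.00191093251036), 0.22053231939163498)
scene ([(64.2, 139), (70.5, 98), (141.2, 97)], [(84, -15.8), (90, -17.5), (96, -17.5), (102, -16.0)])
top ([(59.4, 99), (-67.4, 98), (50.7, 97)], [(78, -9.8), (84, -9.8), (90, -9.8), (96, -9.0), (102, -9.4)])
wrist ([(56.2, 176), (49.3, 79), (37.5, 77)], [])
```

{"op": "carry_out", "data": {
  "series": "0.0075 0.0034 -0.0004 0;0.0075 0.0034 -0.0004 0;0.0075 0.0034 -0.0004 0;0.0075 0.0034 -0.0004 0;0.0075 0.0034 -0.0004 0;0.0075 0.0034 -0.0004 0;0.0075 0.0034 -0.0004 0;0.006 0.0034 0 0;0 0 0 0;0 0 0 0"
}}

```text
time: 28.2
tool_pos: [0.5366, 0.0601, 0.1406]
tcp_rot: [-2.03, -2.396, 0.003]
wrist_force: [-3.5, -1.9, -2.0]
width: 1.001
grip_force: 2.1
```

```bash
python3 q.py
```

```text
28.2 [0.5366 0.0601 0.1406] P,F [-0.0639  0.0667] [-3.5 -1.9 -2. ] yaw -260.5
scene (np.float64(86.80491593574415), 0.6704119850187266)
wrist (np.float64(84.99993311493756), 0.4565590987206416)
top (np.float64(166.99999999999997), 0.0)
scene ([(2.5, 134), (-4.4, 105), (9.4, 103)], [(84, -15.9), (90, -17.5), (96, -17.5), (102, -16.0)])
top ([(1.6, 169), (-67.4, 100), (51.0, 99)], [(78, -9.8), (84, -9.8), (90, -9.8), (96, -9.2), (102, -9.5)])
wrist ([(129.3, 89), (136.4, 86), (122.2, 54)], [])
```

{"op": "carry_out", "data": {
  "series": "0.0017 0.0003 0 0;0.0016 0.0003 0 0;0 0 0 0;0 0 0 0"
}}

```text
time: 29.0
tool_pos: [0.541, 0.0609, 0.1416]
tcp_rot: [2.031, 2.397, 0.0]
wrist_force: [-3.5, -2.0, -1.6]
width: 0.999
grip_force: 2.0
```

```bash
python3 q.py
```

```text
29.0 [0.541  0.0609 0.1416] P,F [-0.0595  0.0668] [-3.5 -2.  -1.6] yaw 99.5
scene (np.float64(81.80329493278269), 0.6793893129770993)
wrist (np.float64(80.00442586939322), 0.45284112872052573)
top (np.float64(166.99999999999997), 0.0)
scene ([(-2.5, 135), (-9.2, 104), (4.6, 100)], [(84, -15.8), (90, -17.5), (96, -17.5), (102, -16.0)])
top ([(-3.4, 171), (50.9, 100), (-67.5, 100)], [(78, -9.8), (84, -9.8), (90, -9.8), (96, -9.2), (102, -9.5)])
wrist ([(125.0, 90), (131.6, 89), (-18.6, 59)], [])
```

{"op": "carry_out", "data": {
  "series": "-0.02 -0.003 0 0;-0.03 -0.005 0 0;0 0 0.05 0;0 0 0.05 0;0 0 0 0"
}}

```text
time: 29.92
tool_pos: [0.4964, 0.0537, 0.2489]
tcp_rot: [2.023, 2.388, 0.019]
wrist_force: [0.6, 0.5, -0.6]
width: 1.001
grip_force: 0.0
```

```bash
python3 q.py
python3 - <<'E'
from h import *
np.set_printoptions(precision=4,suppress=True)
print(bot.read_state()["q"])
for n in("scene","top"):
    im,d,c=snap(n)
    m=((im[...,2].astype(int)-im[...,:2].max(2))>60).astype(np.uint8)
    nl,lab,s,ce=cv2.connectedComponentsWithStats(m)
    for i in range(1,nl):
        if s[i,4]>25:
            v,u=np.nonzero((lab==i)&(d>0)); X=np.array([px2w(a,b,d[b,a],c) for a,b in zip(u,v)]); T=X[X[:,2]>np.percentile(X[:,2],95)-.004]
            print(n,s[i,4],ce[i],np.median(X,0),"top",T.mean(0),len(T))
    P=np.array([px2w(u,v,d[v,u],c) for v in range(150,330) for u in range(240,420) if d[v,u]>0])
    q=P[(np.hypot(P[:,0]-.531,P[:,1]+.179)<.035)&(P[:,2]>.05)]; print("pivot",len(q),np.percentile(q,[5,50,95],axis=0))
    q=P[(P[:,2]>.12)&(np.hypot(P[:,0]-.519,P[:,1]+.105)<.09)&(P[:,0]>.53)]; print("near",np.percentile(q,[2,50,98],axis=0))
E
```

```text
29.925 [0.4964 0.0537 0.2489] P,F [-0.1046  0.0666] [ 0.6  0.5 -0.6] yaw 99.5
scene (np.float64(80.99320616188518), 0.7330827067669173)
wrist (np.float64(80.99567525606533), 0.592764857881137)
top (np.float64(83.00362373450902), 0.2222222222222222)
scene ([(-2.4, 132), (-9.1, 101), (4.7, 99)], [(84, -15.9), (90, -17.5), (96, -17.5), (102, -16.1)])
top ([(-2.9, 165), (51.3, 98), (-67.5, 97)], [(78, -9.8), (84, -9.8), (90, -9.8), (96, -9.2), (102, -9.2)])
wrist ([(-5.5, 142), (175.6, 93), (166.6, 92)], [(78, -5.2), (84, -5.8), (90, -6.8), (96, -7.5), (102, -7.8)])
[ 0.057  -0.0796  1.9872  0.0003  1.236  -0.1081]
scene 102 [319.6961 241.3529] [ 0.522  -0.1103  0.1437] top [ 0.5206 -0.1065  0.148 ] 35
scene 98 [418.8469 261.5204] [0.7098 0.001  0.1538] top [ 0.7178 -0.0007  0.1586] 29
pivot 404 [[ 0.509  -0.2013  0.066 ]
 [ 0.5265 -0.1831  0.0985]
 [ 0.5414 -0.1512  0.1041]]
near [[ 0.5313 -0.1236  0.1408]
 [ 0.5901 -0.0901  0.2768]
 [ 0.6077 -0.0261  0.2894]]
top 106 [268.6132 182.1509] [0.7138 0.0052 0.1531] top [0.7154 0.0036 0.1579] 28
top 71 [318.7042 273.5493] [ 0.5177 -0.1036  0.1451] top [ 0.519  -0.1038  0.1474] 30
top 75 [263.6267 326.5733] [0.4007 0.0209 0.0139] top [0.4024 0.0221 0.0159] 35
pivot 358 [[ 0.505  -0.1948  0.0799]
 [ 0.5222 -0.1756  0.0992]
 [ 0.5399 -0.1515  0.1039]]
near [[ 0.5331 -0.1234  0.1235]
 [ 0.5743 -0.0777  0.1717]
 [ 0.6055 -0.0243  0.2882]]
```

{"op": "carry_out", "data": {
  "series": "0.0021 -0.0144 0 8;0.0021 -0.0144 0 8;0.0021 -0.0144 0 8;0.0021 -0.0144 0 8;0.0021 -0.0144 0 8;0.0021 -0.0144 0 8;0.0021 -0.0144 0 8;0.0021 -0.0144 0 8;0.0021 -0.0144 0 8;0.0021 -0.0144 0 8;0.0021 -0.0144 0 8;0 0 0 0",
  "jaw": 0.1
}}

```text
time: 31.82
tool_pos: [0.5138, -0.1061, 0.2406]
tcp_rot: [0.199, -3.134, -0.001]
wrist_force: [0.0, -0.5, 0.1]
width: 0.552
grip_force: 0.0
```

```bash
python3 q.py|head -1
python3 - <<'E'
from h import *
st=bot.read_state();im,d,c=snap("wrist");print(np.round(st["q"],3))
m=((im[...,2].astype(int)-im[...,:2].max(2))>60).astype(np.uint8)
nl,lab,s,ce=cv2.connectedComponentsWithStats(m)
print([(ce[i].round(1),s[i]) for i in range(1,nl) if s[i,4]>40], "expected knob top",wproj(np.array([.520,-.105,.148]),st,c),wproj(np.array([.520,-.105,.12]),st,c),"1cm x",wproj(np.array([.530,-.105,.148]),st,c),"1cm y",wproj(np.array([.520,-.095,.148]),st,c))
E
```

```text
31.825 [ 0.5138 -0.1061  0.2406] P,F [-0.112 -0.094] [ 0.  -0.5  0.1] yaw -172.7
[-0.249 -0.019  1.927  0.     1.234 -1.95 ]
[(array([319.2, 247.8]), array([ 302,  223,   34,   47, 1150], dtype=int32))] expected knob top [317.73402119 257.05927225] [317.91798207 244.75255555] 1cm x [315.72327177 271.93682939] 1cm y [333.55511442 259.00704136]
```

{"op": "carry_out", "data": {
  "series": "0.006 0.002 -0.03 0;0 0 -0.03 0;0 0 -0.03 0;0 0 -0.029 0;0 0 0 0"
}}

```text
time: 32.8
tool_pos: [0.5178, -0.1026, 0.1202]
tcp_rot: [0.204, -3.13, -0.003]
wrist_force: [-1.1, -0.0, 0.7]
width: 0.552
grip_force: 0.0
```

{"op": "carry_out", "data": {
  "series": "0 0 0 0;0 0 0 0;0 0 0 0;0 0 0 0;0 0 0 0",
  "jaw": -1,
  "grip_force": 30
}}

```text
time: 33.42
tool_pos: [0.521, -0.1048, 0.1234]
tcp_rot: [-0.204, 3.133, -0.004]
wrist_force: [-0.2, -5.3, -1.6]
width: 0.247
grip_force: 30.0
```

{"op": "carry_out", "data": {
  "series": "-0.0073 -0.0013 0 1;-0.0068 -0.0023 0 1;-0.0067 -0.0028 0 1;-0.0062 -0.0034 0 1;-0.006 -0.004 0 1;-0.0056 -0.0046 0 1;-0.0051 -0.0051 0 1;-0.0046 -0.0055 0 1;-0.004 -0.006 0 1;-0.0035 -0.0062 0 1;-0.0028 -0.0066 0 1;-0.0022 -0.0069 0 1;-0.0012 -0.0051 0 0;0 0 0 0;0 0 0 0"
}}

```text
time: 35.3
tool_pos: [0.4486, -0.1592, 0.121]
tcp_rot: [0.529, -3.077, -0.018]
wrist_force: [-26.1, 11.5, 18.6]
width: 0.247
grip_force: 34.9
```

```bash
python3 q.py|head -1
```

```text
35.3 [ 0.4486 -0.1592  0.121 ] P,F [-0.1846 -0.1364] [-26.1  11.5  18.6] yaw -160.5
```

{"op": "carry_out", "data": {
  "series": "-0.005 0 0 0;-0.004 0 0 0;0 -0.004 0 0;0 -0.003 0 0;0 0 0 0;0 0 0 0"
}}

```text
time: 36.35
tool_pos: [0.4477, -0.1618, 0.1212]
tcp_rot: [0.526, -3.097, -0.026]
wrist_force: [0.8, 31.3, 1.1]
width: 0.25
grip_force: 35.3
```

Run:
```python
from h import *
np.set_printoptions(precision=4,suppress=True)
st=bot.read_state();print(st["tool_pos"],st["wrist_force"],st["torque"],st["q"])
for n in("scene","top"):
    im,d,c=snap(n)
    print(n,[(round(r["score"],2),np.round(r["rect"],1),px2w(*r["rect"][:2],d[int(r["rect"][1]),int(r["rect"][0])],c)) for r in spot_in(n,"clamp_knob")[:2]])
    P=np.array([px2w(u,v,d[v,u],c) for v in range(200,330) for u in range(270,420) if d[v,u]>0])
    q=P[(np.hypot(P[:,0]-.528,P[:,1]+.179)<.035)&(P[:,2]>.102)&(P[:,2]<.108)]; print("cap",len(q),(np.percentile(q,2,axis=0)+np.percentile(q,98,axis=0))/2,np.ptp(q,axis=0))
```

```text
[ 0.4477 -0.1618  0.1212] [ 0.8327 31.2999  1.1488] [ 3.9898 -0.2845 -0.0618] [-0.4088  0.0074  2.1381  0.0161  1.0055 -2.3248]
scene [(0.84, array([295.6, 257.4,  19.6,  45.1]), array([ 0.4588, -0.135 , -0.001 ])), (0.48, array([386.9, 231.9,  56.9,  56.1]), array([0.6157, 0.0022, 0.1616]))]
cap 66 [ 0.5212 -0.1819  0.1043] [0.0468 0.0376 0.0057]
top [(0.63, array([259.9, 226.7,  74.1,  69.6]), array([0.6152, 0.0224, 0.1501])), (0.47, array([270. , 182.8,   8.7,  15.4]), array([0.7093, 0.0028, 0.1528]))]
cap 35 [ 0.5284 -0.1796  0.1041] [0.0281 0.0328 0.0043]
```

{"op": "carry_out", "data": {
  "series": "0 0.005 0 0;0 0.004 0 0;0 0 0 0"
}}

```text
time: 36.92
tool_pos: [0.4479, -0.161, 0.1213]
tcp_rot: [0.53, -3.095, -0.001]
wrist_force: [-0.6, -0.6, -11.7]
width: 0.249
grip_force: 30.3
```

{"op": "carry_out", "data": {
  "series": "0 0 0 0;0 0 0 0;0 0 0 0;0 0 0 0",
  "jaw": 0.1
}}

```text
time: 37.42
tool_pos: [0.4496, -0.1616, 0.1232]
tcp_rot: [-0.53, 3.095, -0.001]
wrist_force: [-0.7, -0.2, -0.3]
width: 0.55
grip_force: 0.0
```

Straight up and then away to the robot's right, with a check on knob and wheel.

{"op": "carry_out", "data": {
  "series": "0 0 0.04 0;0 0 0.05 0;0 0 0.05 0;0 0 0.05 0;-0.02 -0.05 0 0;-0.02 -0.05 0 0;-0.02 -0.05 0 0;0 -0.05 0 0;0 0 0 0"
}}

```text
time: 38.55
tool_pos: [0.4117, -0.3357, 0.3111]
tcp_rot: [0.444, -3.078, 0.046]
wrist_force: [0.1, 0.3, 0.4]
width: 0.547
grip_force: 0.0
```

```bash
python3 q.py
python3 - <<'E'
from h import *
np.set_printoptions(precision=4,suppress=True)
for n in("scene","top"):
    im,d,c=snap(n)
    m=((im[...,2].astype(int)-im[...,:2].max(2))>60).astype(np.uint8)
    nl,lab,s,ce=cv2.connectedComponentsWithStats(m)
    for i in range(1,nl):
        if s[i,4]>25:
            v,u=np.nonzero((lab==i)&(d>0)); X=np.array([px2w(a,b,d[b,a],c) for a,b in zip(u,v)]); T=X[X[:,2]>np.percentile(X[:,2],95)-.004]
            print(n,s[i,4],"top",T.mean(0),len(T))
    for t in("barrel","brass_ring","guard","sleeve"): print(t,[np.round(r["rect"],1) for r in spot_in(n,t)[:1]])
E
```

```text
38.55 [ 0.4117 -0.3357  0.3111] P,F [-0.2482 -0.3052] [0.1 0.3 0.4] yaw -163.6
scene (np.float64(80.98784469983926), 0.7293233082706767)
wrist (np.float64(166.99999999999997), 0.0)
top (np.float64(83.00324227295869), 0.210727969348659)
scene ([(-2.2, 133), (-8.9, 104), (4.9, 102)], [(84, -15.8), (90, -17.5), (96, -17.5), (102, -16.0)])
top ([(-2.9, 160), (51.1, 95), (-67.2, 95)], [(78, -9.8), (84, -9.8), (90, -9.5), (96, -9.0), (102, -9.2)])
wrist ([(100.7, 47), (93.6, 46), (107.6, 46)], [])
scene 125 top [ 0.4526 -0.1615  0.1489] 31
scene 99 top [ 0.7153 -0.0001  0.1577] 32
barrel [array([331.9, 220.6,  23.9,  35.6])]
brass_ring [array([333.4, 196.3,  32.3,  19.5])]
guard [array([259.7, 346.4,  38.2,  30. ])]
sleeve [array([387.2, 206.4,  25.3,  31.9])]
top 105 top [0.7148 0.0032 0.1575] 34
top 84 top [ 0.4495 -0.1576  0.1487] 24
top 61 top [0.4153 0.0703 0.0155] 28
top 40 top [0.4127 0.0219 0.0162] 12
barrel [array([282.6, 295.9,  28.3,  26.4])]
brass_ring [array([253.4, 324.6,  29.6,  31.6])]
guard [array([424.3, 253.8,  26.4,  31.1])]
sleeve [array([230.5, 268.6,  29.4,  27.9])]
```

```bash
python3 -c "
from workcell import bot
print(bot.finish_job())"
```

```text
the job is handed in; nothing more can be done
None
```

The job is handed in after about 39 s on the clock. The wheel was wound well over an eighth of a turn counter-clockwise past the pointer and brought back clockwise, with the white line within about 1° of the pointer. I wound it twice, because the first return stopped about 4° past. The clamp lever is released on its outer stop, and in the camera check the loose parts stood where they were.

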